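Fold the mirrored bracket over to match

TASK

Three jigs on the bench each carry an L-shaped bracket on a stiff hinge along the L's short foot, and all three must be of the same hand before they are screwed on. Seen from above each should read as a capital L, however the jig is turned; find the one that is a mirrored L and fold it over its hinge until it lies fully flat on the other side. Leave the brackets that are already right as they are.

Things in the scene. Friction and masses are not known exactly. Their poses are not given: they have to be found in the camera images.
- bracket_a (a point): Flat aluminium L bracket hinged at its foot on a fixed jig. Point: centre of the round steel grip bar (12 mm thick, 32 long, level) across the arm's end; turns with the bracket. x: along the hinge line, from the arm's end of the foot to its free end; y: outward along the arm; z: normal to the plate, up if a flat true L, down if mirrored. Hinge line: 65 mm behind the point (-y), 40 mm above the bench.
- bracket_b (a point): Same as bracket_a, point and axes too. All three: the bracket folds half a turn, over the top, from level on one side to level on the other (a stop); the stiff hinge stays at any angle and moves with about 1 N at the bar. Held from above by its two ends, the bar turns between the fingers. Plate 4 mm thick, foot (short stroke) 52 x 18 mm, arm (long stroke) 24 mm wide, 80 long with bar.
- bracket_c (a point): Same as bracket_a, point and axes too. All three: black base 90 mm (along the hinge line) x 92 mm, 8 mm thick, its middle 13 mm from the bar's along x; when flat the bar lies beyond the base with only the bench 40 mm below. Rests under the arm on both sides end 35 mm from the hinge line; two hinge posts, 10 mm thick, 53 mm high, stand on the hinge line 36 mm either side of the middle.
Not all that is in view belongs to the job. Leave any green or red look-alike of the part that bears bracket_b alone.

How it is judged:
By the outcome, as a careful person would: the job done as asked, in the order asked, and still so for the second after the job is handed in, with the robot touching nothing.
It also fails if it takes over 32 s, if anything falls off the work surface, if the arm or the gripper's body presses on something with over 40 N, if the wrist force passes 120 N, or if a joint passes its speed limit or range.

ROBOT

A 7-joint arm with a two-finger parallel gripper is mounted at the origin on the work surface. World frame = base frame: x ahead of the robot, y to its left, z up, the work surface at z = 0. Lengths are in m, angles in rad, forces in N, time in s.
With the tool pointing down it reaches from about 0.425 to 0.925 m from the base axis. Payload 6.8 kg.
Tool frame: the origin (TCP) lies between the finger pads; the fingertips stand 17 mm ahead of it and the grasp point (between the pads) lies 2 mm behind it; z points along the fingers, y is the direction in which the jaws open and shut (so a half turn about z gives the same grasp; the last joint's range is limited). The gripper opens to 85 mm and grips with 20 to 120 N. Pads are 22 mm wide; open, the fingers measure 114 mm over their backs; the gripper's body (76 mm by 85 mm) begins 54 mm behind the grasp point. The pads swing forward as they close: fully open they stand 13 mm farther back than shut.
Start: joints at [-1.22, 0.477, 0.022, 1.555, -0.011, 1.109, -0.083], TCP at [0.299, 0.605, 0.248] pointing down, gripper open.
Joint ranges: [-2.96, 2.96], [-0.34, 2.1], [-1.41, 1.46], [0.24, 2.44], [-1.37, 4.51], [0.17, 1.92], [-2.96, 2.96]. Speed limits (rad/s): [2.39, 2.39, 3.14, 3.14, 3.14, 3.14, 3.14].

INTERFACE

Orientations are given as a unit quaternion [w, x, y, z].
In Python, from station import bot gives the robot as it stands. The module is installed in compiled form; this text tells all that it offers.
- The arm moves only by the tool carry_out, never from a script. Its argument "moves" is a list of rows, each a list of 3 entries, a list of its own where there are three numbers: the turn, a rotation vector about the tool's x, y, z in degrees, then the shift along the tool's x, y, z in cm, then the finger opening in cm, from 0 to 8.54. A call has 1 to 5 rows; each row is the pose to reach, as a shift and turn from the pose commanded when the call began, along the tool's axes at that moment; what a row does not reach only later rows make up. A row lasts 1/8 s, in which the tool goes at most 62.5 mm and 10.7 degrees, less where a joint would pass 70% of its speed; a pose out of reach is approached as far as the arm can. A call with a gripper value outside its range is refused whole. The fingers move at their own pace and stop on an object; "newtons" is the grip in N (left out, the last holds). Time passes only in rows, so rows that repeat a pose let the fingers close. It gives the time, the measured TCP pose, the force and the opening at its end, in the units of the state.
- bot.get_obs(): the state, without advancing time (a new reading comes with each control period).
- bot.read_camera(name): name is "scene" or "top"; returns the picture (420x560x3 uint8, red, green, blue); there is no depth.
- bot.camera_info(name): a dict with "vertical_fov" (degrees; the focal length in pixels is half the picture's height over the tangent of half this angle, whatever the lens; pixels are square), "cx", "cy" (the principal point, pixels), "k1" (the pictures are not rectified: a ray, as slopes to the right and down, at radius r is drawn at 1 + k1 r^2 times it, then the intrinsics apply), "position" and "attitude" of the camera in the world. Camera axes: x right, y up, looking along -z (the intrinsics and any distortion apply to the point x, -y, -z); pixel columns grow to the right and rows downward; lengths in m; the calibration is good to about 2 mm. A picture is of the moment at which its call begins. camera_info takes no time and is no camera call.
- bot.hand_in(): hands the job in, once; it reports no verdict.
Trained networks look in the newest picture that a camera, given by its name, has taken for a name from the list of things; names that differ only in an ending like _2 or _b are one class to them, and where a whole thing is asked for, a point or a joint stands for the part that bears it (a point fixed in the world has none). Each returns a list of dicts, best first, with "score" (0 to 1); they miss things now and then, are a little off and sometimes report something else, mostly with a low value. They report only what shows in the picture. A call takes as long as a camera call. They do not tell look-alikes from the thing itself.
- bot.silhouettes(label, camera): "region" (420x560 bool, what is visible of it) and "location" ([column, row] in pixels, amid what is visible of it).
The state is a dict: "t": time; "q": joint angles; "joint_vel": joint speeds; "joint_torque": joint torques, N m; "eef_pos": TCP position; "tool_rot": TCP orientation; "contact_force": force on the tool from outside, world axes, zero at the start; "torque": the same for the moment, N m; "gripper_width": opening from 0.0 (shut) to 1.0 (fully open).
Only numpy, scipy, OpenCV 4.12 (cv2) and the standard library are available. Lean on these libraries where they do the work, as an engineer would, in place of code of your own. Each camera call takes 0.05 s, during which the arm holds its last target. There are 200 camera calls.

## Working session

There is one attempt and no reset: what is moved stays moved. The work goes in short steps, Python scripts to look and compute and a tool call to move; the robot and the scene stay as the last step left them, time stands still between calls to the robot, and variables do not carry over. Pictures are saved under pics/ and viewed, about 8 in all and at most 12, crops included, and the job is handed in when it is done.

Besides the shell and the picture viewer there is one more tool, called after "Emit:" as a command line: name --argument value ..., lists and objects as JSON in quotes. carry_out: Moves the arm, as the interface text tells. Its arguments: {"type":"object","properties":{"moves":{"type":"array"},"newtons":{"type":"number"}},"required":["moves"]}

```bash
mkdir -p pics; python3 - <<'E'
from station import bot
import cv2
for n in("scene","top"):
    im=bot.read_camera(n); cv2.imwrite(f"pics/{n}0.png",im[:,:,::-1]); print(n,bot.camera_info(n))
    for d in bot.silhouettes("bracket_a",n): print(d["score"],d["location"],d["region"].sum())
o=bot.get_obs();print(o)
E
```

```text
scene {'vertical_fov': 55.024198483469036, 'cx': 277.9241512250332, 'cy': 207.68647487198334, 'k1': -0.009393927566906374, 'position': array([0.74020405, 0.5902297 , 0.74201179]), 'attitude': array([0.23449726, 0.09561201, 0.38286068, 0.8884183 ])}
0.96 [287.5, 340.4] 680
0.9 [166.9, 216.5] 324
0.72 [238.5, 249.5] 366
0.66 [301.1, 133.1] 167
0.52 [153.4, 175.8] 203
0.5 [206.6, 178.2] 240
top {'vertical_fov': 50.47492542530085, 'cx': 280.133420163859, 'cy': 207.96473796952932, 'k1': -0.09695539408407543, 'position': array([ 0.2764848 , -0.02324969,  1.05665248]), 'attitude': array([-0.69740726, -0.06001553,  0.04793559,  0.71254714])}
0.92 [416.9, 327.5] 483
0.88 [161.0, 162.9] 396
0.82 [386.6, 187.3] 500
0.78 [419.3, 122.2] 453
0.6 [346.1, 122.7] 393
0.58 [262.2, 166.8] 470
{'t': 0.2, 'q': array([-1.22007133,  0.47753302,  0.02238545,  1.55601933, -0.01153545,
        1.10930887, -0.0830851 ]), 'joint_vel': array([-0.00186464, -0.00059534,  0.00017652, -0.00362926,  0.00062173,
        0.00048319,  0.00058522]), 'joint_torque': array([ 7.99587233e-04, -5.96277881e+01,  1.60718076e+00, -2.81178904e+01,
        1.24528879e-02,  7.13115078e-03, -1.85391491e-05]), 'eef_pos': array([0.29881562, 0.60488798, 0.24768817]), 'tool_rot': array([-1.00614408e-04,  2.27412942e-01,  9.73798249e-01, -5.61279054e-04]), 'contact_force': array([ 0.22669466,  0.28647138, -0.67397102]), 'torque': array([0.02633552, 0.0138485 , 0.00300058]), 'gripper_width': 0.9967660645702571}
```

View pics/top0.png

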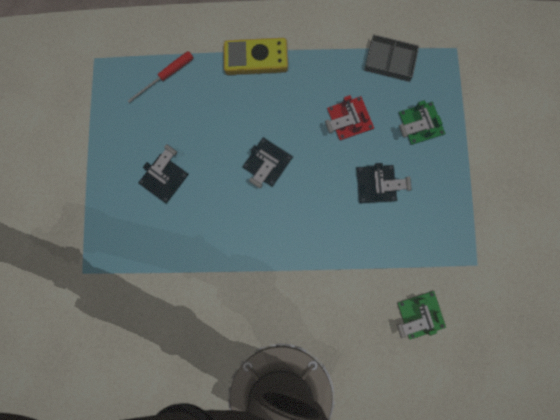

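View pics/scene0.png

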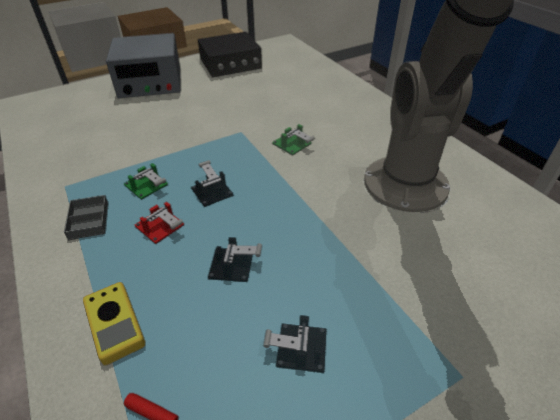

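The top view shows three black jigs at about (162,175), (267,163) and (378,183). The look-alikes are red at (348,118), and green at (420,122) and (420,315). I'll crop each black one from both cameras.

```bash
cat > h.py <<'E'
import numpy as np,cv2
from station import bot
from scipy.spatial.transform import Rotation as R
def K(n):
    c=bot.camera_info(n);f=210/np.tan(np.radians(c["vertical_fov"]/2))
    a=c["attitude"];M=R.from_quat([a[1],a[2],a[3],a[0]]).as_matrix()@np.diag([1,-1,-1])
    return c,f,M
def proj(n,P):
    c,f,M=K(n);p=(np.atleast_2d(P)-c["position"])@M;s=p[:,:2]/p[:,2:]
    s=s*(1+c["k1"]*(s**2).sum(1,keepdims=True));return s*f+[c["cx"],c["cy"]]
def ray(n,uv,z):
    c,f,M=K(n);d=(np.atleast_2d(uv)-[c["cx"],c["cy"]])/f;s=d.copy()
    for _ in range(20): s=d/(1+c["k1"]*(s**2).sum(1,keepdims=True))
    D=np.c_[s,np.ones(len(s))]@M.T
    return c["position"]+D*((z-c["position"][2])/D[:,2:])
E
python3 - <<'E'
from h import *
t=cv2.imread("pics/top0.png");s=cv2.imread("pics/scene0.png")
def cr(im,u,v,h=33): return cv2.resize(im[v-h:v+h,u-h:u+h],(264,264),interpolation=cv2.INTER_CUBIC)
P=[(162,172),(267,163),(382,183)]
G=ray("top",P,0.03);print(G);print(proj("scene",G),proj("top",[[0,0,0],[.3,.6,.25]]))
Q=np.c_[proj("scene",G)].astype(int)
S=[cr(s,min(max(u,40),519),min(max(v,40),379),40) for u,v in Q]
cv2.imwrite("pics/c1.png",np.clip(1.5*np.vstack([np.hstack([cr(t,*p) for p in P]),np.hstack(S)]),0,255).astype('uint8'))
E
```

```text
[[ 0.52829061  0.27351791  0.03      ]
 [ 0.5434359   0.02174165  0.03      ]
 [ 0.4887729  -0.24830502  0.03      ]]
[[297.1119322  341.57266163]
 [234.09010828 255.61092899]
 [210.90812904 182.0915087 ]] [[281.01682087 397.50038788]
 [-35.4634104  266.84376307]]
```

View pics/c1.png

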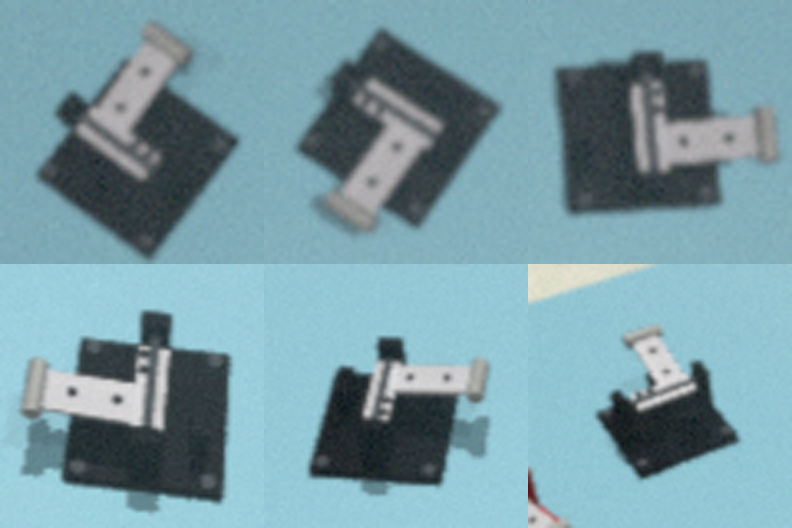

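Seen from above in the crops, jig 1 (162,172) and jig 2 (267,163) have the foot's free end to the right of the arm's direction, so both are true Ls. Jig 3 (382,183) has its arm pointing right and its foot going up, to the left of the arm, so it is the mirrored one. It is black, so it isn't a look-alike. Next I measure it.

```bash
python3 - <<'E'
from h import *
T=lambda x,y:((x-528)/4+349-.4,y/4+150-.4)
Sx=lambda x,y:((x-528)/3.3+170-.4,(y-264)/3.3+142-.4)
c=ray("top",[T(557,68),T(570,212),T(720,203),T(706,62)],.008)
print(c.round(4),c.mean(0)); print([np.linalg.norm(c[i]-c[i-1]).round(4) for i in range(4)])
d=c[0]-c[1]+c[3]-c[2]; print("hinge dir deg",np.degrees(np.arctan2(d[1],d[0])));d=c[3]-c[0]+c[2]-c[1]; print("arm dir deg",np.degrees(np.arctan2(d[1],d[0])))
b=T(766,135);s=Sx(644,333)
for z in(.03,.046,.06,.08):print(z,ray("top",[b],z),ray("scene",[s],z))
o=bot.get_obs();q=o["tool_rot"];print(R.from_quat([q[1],q[2],q[3],q[0]]).as_matrix().round(3))
E
```

```text
[[ 0.5352 -0.192   0.008 ]
 [ 0.4468 -0.1955  0.008 ]
 [ 0.4502 -0.2859  0.008 ]
 [ 0.537  -0.2828  0.008 ]] [ 0.49230793 -0.23905139  0.008     ]
[np.float64(0.0908), np.float64(0.0884), np.float64(0.0904), np.float64(0.0868)]
hinge dir deg 2.1864835941701477
arm dir deg -88.33405486520297
0.03 [[ 0.48662341 -0.31028845  0.03      ]] [[ 0.47013393 -0.34022834  0.03      ]]
0.046 [[ 0.48334848 -0.30581506  0.046     ]] [[ 0.47620282 -0.31931952  0.046     ]]
0.06 [[ 0.48048291 -0.30190084  0.06      ]] [[ 0.4815131 -0.3010243  0.06     ]]
0.08 [[ 0.47638925 -0.2963091   0.08      ]] [[ 0.48909921 -0.27488827  0.08      ]]
[[-0.897  0.443 -0.   ]
 [ 0.443  0.897 -0.001]
 [-0.    -0.001 -1.   ]]
```

```bash
python3 - <<'E'
from h import *
P=[[.481,-.304,.045],[.481,-.301,.06],[.492,-.239,.008],[.535,-.192,.008],[.447,-.1955,.008],[.45,-.286,.008]]
for n in("top","scene"):print(proj(n,P).round(1).tolist())
g=cv2.imread("pics/scene0.png");t=cv2.imread("pics/top0.png")
a=cv2.resize(g[145:215,175:245],(560,560),interpolation=cv2.INTER_CUBIC)
cv2.imwrite("pics/c2.png",np.clip(a*1.5,0,255).astype('uint8'))
E
```

```text
[[407.3, 184.4], [407.7, 183.1], [376.2, 183.7], [355.9, 166.7], [359.1, 202.5], [396.6, 200.4]]
[[205.2, 166.2], [204.9, 162.5], [212.1, 190.4], [203.9, 205.8], [233.4, 194.1], [219.3, 176.4]]
```

View pics/c2.png

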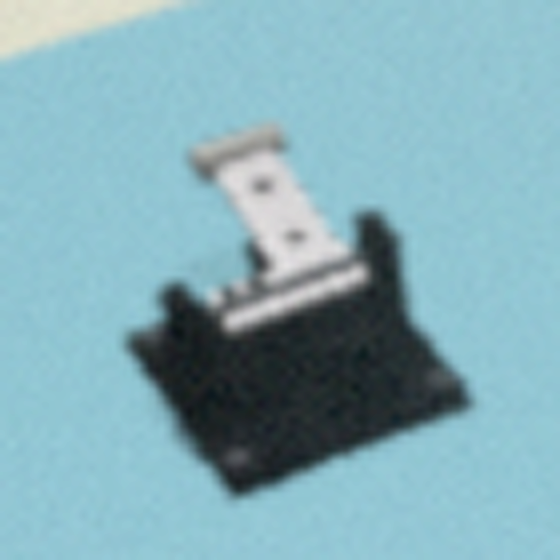

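```bash
cat >> h.py <<'E'
def rel(P,yaw=2.0):
    """turn (deg) and shift (cm) to tool pointing down with tool y at yaw"""
    o=bot.get_obs();q=o["tool_rot"];M=R.from_quat([q[1],q[2],q[3],q[0]])
    a=np.radians(yaw);y=np.array([np.cos(a),np.sin(a),0]);z=np.array([0,0,-1.]);T=R.from_matrix(np.c_[np.cross(y,z),y,z])
    print("t",round(o["t"],2),"pos",o["eef_pos"].round(4),"turn",(M.inv()*T).as_rotvec(degrees=True).round(1).tolist())
    for p in P: print(p,"->",(M.inv().apply(np.array(p)-o["eef_pos"])*100).round(2).tolist())
E
python3 - <<'E'
from h import *
b=(166/4+129-.4,45/4+139-.4);s=(35/3.3+257-.4,(387-264)/3.3+301-.4)
b2=((350-264)/4+234-.4,205/4+130-.4);s2=((478-264)/3.3+194-.4,(378-264)/3.3+215-.4)
for B,S in((b,s),(b2,s2)):
  for z in(.03,.046,.06):print(z,ray("top",[B],z),ray("scene",[S],z))
rel([[.55,.25,.2],[.55,.1,.2]])
E
```

```text
0.03 [[0.58256006 0.2550697  0.03      ]] [[0.57409933 0.23866887 0.03      ]]
0.046 [[0.57778999 0.2507322  0.046     ]] [[0.57783196 0.24656898 0.046     ]]
0.06 [[0.57361618 0.24693688 0.06      ]] [[0.58109801 0.25348158 0.06      ]]
0.03 [[0.50083432 0.05047622 0.03      ]] [[0.48625267 0.03219559 0.03      ]]
0.046 [[0.49733791 0.04932723 0.046     ]] [[0.49195935 0.04473548 0.046     ]]
0.06 [[0.49427856 0.04832186 0.06      ]] [[0.49695269 0.05570788 0.06      ]]
t 0.2 pos [0.2988 0.6049 0.2477] turn [-0.1, 0.0, 61.7]
[0.55, 0.25, 0.2] -> [-38.24, -20.69, 4.79]
[0.55, 0.1, 0.2] -> [-44.88, -34.14, 4.81]
```

Emit:
carry_out --moves '[[[0,0,61.7],[-38.2,-20.7,4.8],6],[[0,0,61.7],[-38.2,-20.7,4.8],6],[[0,0,61.7],[-38.2,-20.7,4.8],6],[[0,0,61.7],[-38.2,-20.7,4.8],6],[[0,0,61.7],[-44.9,-34.1,4.8],6]]' --newtons 30

```text
t: 0.82
eef_pos: [0.4648, 0.3418, 0.2166]
tool_rot: [0.0, 0.645, 0.764, 0.0]
contact_force: [0.4, 0.2, -0.8]
gripper_width: 0.699
```

```bash
python3 -c "
from h import *
rel([[.55,.1,.2],[.53,-.1,.2],[.481,-.302,.18]])"
```

```text
t 0.82 pos [0.4648 0.3418 0.2166] turn [0.0, 0.0, 7.6]
[0.55, 0.1, 0.2] -> [-25.26, 4.36, 1.66]
[0.53, -0.1, 0.2] -> [-44.64, -0.95, 1.66]
[0.481, -0.302, 0.18] -> [-63.74, -9.15, 3.66]
```

Emit:
carry_out --moves '[[[0,0,7.6],[-25.3,4.4,1.7],6],[[0,0,7.6],[-25.3,4.4,1.7],6],[[0,0,7.6],[-25.3,4.4,1.7],6],[[0,0,7.6],[-25.3,4.4,1.7],6],[[0,0,7.6],[-44.6,-1,1.7],6]]'

```text
t: 1.45
eef_pos: [0.5443, 0.0447, 0.2001]
tool_rot: [0.001, 0.692, 0.722, 0.0]
contact_force: [1.1, -0.3, 0.1]
gripper_width: 0.698
```

```bash
python3 -c "
from h import *
rel([[.55,.1,.2],[.53,-.1,.2],[.481,-.302,.18]])"
```

```text
t 1.45 pos [0.5443 0.0447 0.2001] turn [0.1, 0.0, 0.4]
[0.55, 0.1, 0.2] -> [5.5, 0.81, 0.01]
[0.53, -0.1, 0.2] -> [-14.4, -2.03, 0.01]
[0.481, -0.302, 0.18] -> [-34.38, -7.77, 2.02]
```

Emit:
carry_out --moves '[[[0,0,0.4],[-34.4,-7.8,2],6],[[0,0,0.4],[-34.4,-7.8,2],6],[[0,0,0.4],[-34.4,-7.8,2],6],[[0,0,0.4],[-34.4,-7.8,2],6],[[0,0,0.4],[-34.4,-7.8,2],6]]'

```text
t: 2.08
eef_pos: [0.4864, -0.2619, 0.1825]
tool_rot: [0.0, 0.694, 0.719, 0.0]
contact_force: [1.0, 0.5, 0.6]
gripper_width: 0.701
```

Emit:
carry_out --moves '[[[0,0,0],[0,0,0],6],[[0,0,0],[0,0,0],6]]'

```text
t: 2.33
eef_pos: [0.4868, -0.2597, 0.1822]
tool_rot: [-0.0, 0.695, 0.719, 0.0]
contact_force: [0.7, 0.5, 0.6]
gripper_width: 0.703
```

```bash
python3 - <<'E'
from h import *
rel([[.481,-.302,.18],[.481,-.302,.1],[.481,-.302,.047]])
a=bot.read_camera("top")[:,:,::-1];s=bot.read_camera("scene")[:,:,::-1]
c=lambda im,u,v,h=40:cv2.resize(im[v-h:v+h,u-h:u+h],(400,400),interpolation=cv2.INTER_CUBIC)
print(proj("top",[.481,-.302,.18]),proj("scene",[.481,-.302,.163]))
cv2.imwrite("pics/c3.png",np.clip(1.5*np.hstack([c(a,395,180),c(s,210,165)]),0,255).astype('uint8'))
E
```

```text
t 2.33 pos [ 0.4868 -0.2597  0.1822] turn [-0.0, -0.0, -0.0]
[0.481, -0.302, 0.18] -> [-4.21, -0.73, 0.22]
[0.481, -0.302, 0.1] -> [-4.21, -0.72, 8.22]
[0.481, -0.302, 0.047] -> [-4.22, -0.72, 13.52]
[[423.64679773 170.90261326]] [[199.52298761 130.74221512]]
```

View pics/c3.png

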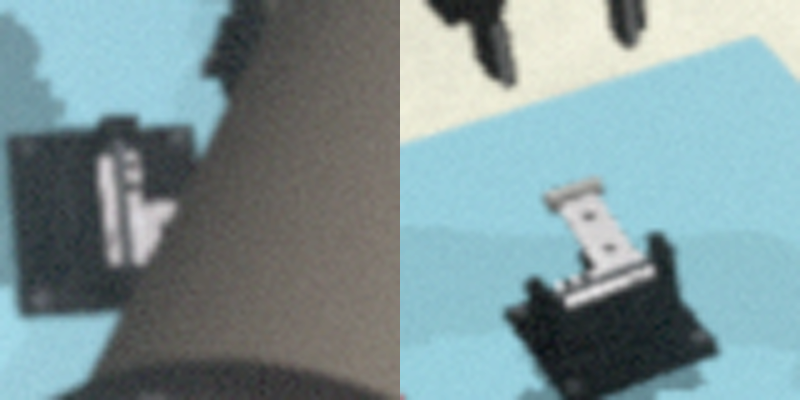

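The right half shows the fingers open above the jig, with tips at about (192,141) and (216,133) in full scene pixels and the bar at (205,164). The finger spread lines up with the bar's length, so I go over it and down in stages.

Emit:
carry_out --moves '[[[0,0,0],[-4.2,-0.7,2],6],[[0,0,0],[-4.2,-0.7,6],6],[[0,0,0],[-4.2,-0.7,9.5],6],[[0,0,0],[-4.2,-0.7,9.5],6]]'

```text
t: 2.92
eef_pos: [0.4804, -0.2997, 0.0854]
tool_rot: [-0.003, 0.694, 0.72, -0.001]
contact_force: [0.2, 0.1, 0.7]
gripper_width: 0.705
```

```bash
python3 - <<'E'
from h import *
rel([[.481,-.302,.047]])
s=bot.read_camera("scene")[:,:,::-1];h=35;u,v=205,160
p=bot.get_obs()["eef_pos"];y=np.array([.9994,.035,0])
for w in(.03,-.03): print(5*0+ (proj("scene",p+w*y+[0,0,-.017])-[u-h,v-h])*8)
cv2.imwrite("pics/c4.png",np.clip(1.5*cv2.resize(s[v-h:v+h,u-h:u+h],(560,560),interpolation=cv2.INTER_CUBIC),0,255).astype('uint8'))
E
```

```text
t 2.92 pos [ 0.4804 -0.2997  0.0854] turn [-0.3, -0.2, 0.2]
[0.481, -0.302, 0.047] -> [-0.24, 0.07, 3.84]
[[194.07945436 304.88368107]]
[[353.35823673 249.5500217 ]]
```

View pics/c4.png

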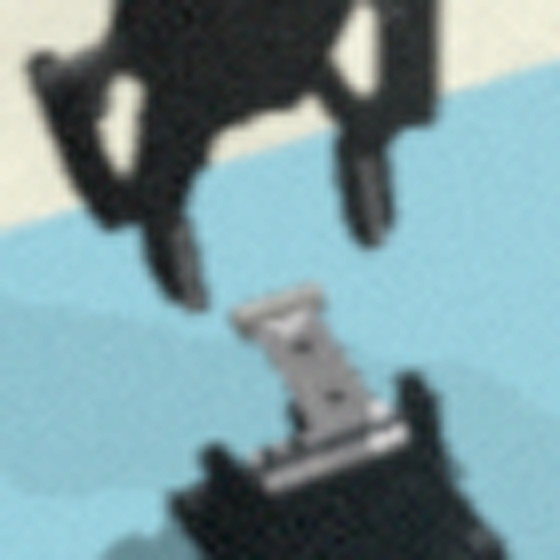

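Tips are at (190,305) and (372,243) in the crop, straddling the bar at (280,308), and they are centred. The bar's height works out at about 0.045. I descend and close.

Emit:
carry_out --moves '[[[0,0,0],[-0.3,0,2.5],6],[[0,0,0],[-0.3,0,4.2],6],[[0,0,0],[-0.3,0,4.2],6],[[0,0,0],[-0.3,0,4.2],2.5],[[0,0,0],[-0.3,0,4.2],2.5]]' --newtons 30

```text
t: 3.6
eef_pos: [0.4816, -0.3057, 0.0463]
tool_rot: [0.001, 0.695, 0.719, 0.0]
contact_force: [0.5, -0.1, 0.5]
gripper_width: 0.365
```

Emit:
carry_out --moves '[[[0,0,0],[0,0,0],2.5],[[0,0,0],[0,0,0],2.5],[[0,0,0],[0,0,0],2.5]]'

```text
t: 3.98
eef_pos: [0.4816, -0.3058, 0.0457]
tool_rot: [0.0, 0.695, 0.719, 0.0]
contact_force: [0.4, -1.0, 2.1]
gripper_width: 0.364
```

```bash
python3 - <<'E'
from h import *
rel([])
s=bot.read_camera("scene")[:,:,::-1];h=35;u,v=205,160
cv2.imwrite("pics/c5.png",np.clip(1.5*cv2.resize(s[v-h:v+h,u-h:u+h],(560,560),interpolation=cv2.INTER_CUBIC),0,255).astype('uint8'))
E
```

```text
t 3.98 pos [ 0.4816 -0.3058  0.0457] turn [0.0, 0.0, -0.0]
```

View pics/c5.png

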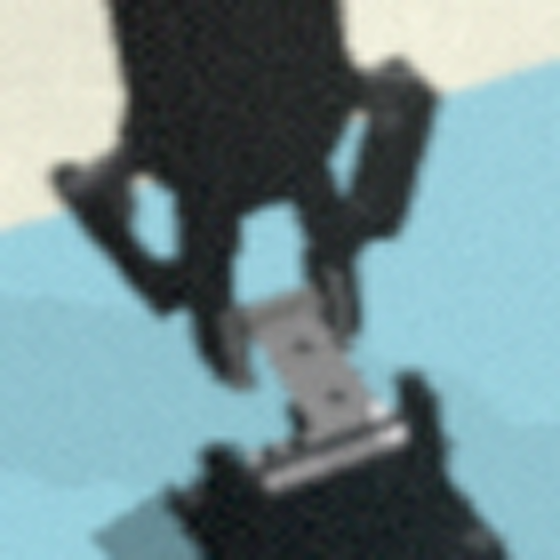

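The opening is 31 mm on a 32 mm bar and the fingers close on the bar's ends, so the grip is good. I start the fold arc (tool +x is the fold direction, radius 6.5 cm).

Emit:
carry_out --moves '[[[0,0,0],[0.22,0,-1.68],2.5],[[0,0,0],[0.87,0,-3.25],2.5],[[0,0,0],[1.9,0,-4.6],2.5],[[0,0,0],[3.25,0,-5.63],2.5],[[0,0,0],[4.82,0,-6.28],2.5]]'

```text
t: 4.65
eef_pos: [0.4795, -0.2546, 0.1077]
tool_rot: [-0.001, 0.694, 0.72, 0.0]
contact_force: [5.8, -0.1, -21.1]
gripper_width: 0.362
```

Emit:
carry_out --moves '[[[0,0,0],[1.68,0,0.1],2.5],[[0,0,0],[3.36,0,0.3],2.5],[[0,0,0],[4.93,0,0.95],2.5],[[0,0,0],[6.28,0,1.98],2.5]]'

```text
t: 5.15
eef_pos: [0.4775, -0.1934, 0.0884]
tool_rot: [-0.0, 0.695, 0.719, 0.0]
contact_force: [-0.1, -3.0, 0.8]
gripper_width: 0.362
```

```bash
python3 - <<'E'
from h import *
rel([])
for n,u,v in(("scene",220,165),("top",375,180)):
    s=bot.read_camera(n)[:,:,::-1];h=40
    cv2.imwrite(f"pics/c6{n}.png",np.clip(1.5*cv2.resize(s[v-h:v+h,u-h:u+h],(400,400),interpolation=cv2.INTER_CUBIC),0,255).astype('uint8'))
cv2.imwrite("pics/c6.png",np.hstack([cv2.imread(f"pics/c6{n}.png") for n in("scene","top")]))
E
```

```text
t 5.15 pos [ 0.4775 -0.1934  0.0884] turn [0.0, -0.0, 0.0]
```

View pics/c6.png

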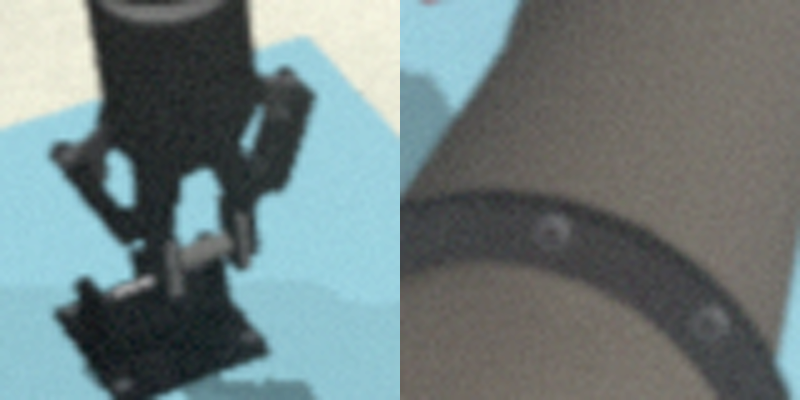

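The scene crop shows the bar still held, now past the vertical on the far side. I finish the arc.

Emit:
carry_out --moves '[[[0,0,0],[1.03,0,1.35],2.5],[[0,0,0],[1.68,0,2.92],2.5],[[0,0,0],[1.9,0,4.6],2.5],[[0,0,0],[1.9,0,4.6],2.5]]'

```text
t: 5.75
eef_pos: [0.4767, -0.1739, 0.0415]
tool_rot: [-0.001, 0.694, 0.72, 0.0]
contact_force: [2.3, 6.7, 1.5]
gripper_width: 0.367
```

Emit:
carry_out --moves '[[[0,0,0],[0,0,0.3],2.5],[[0,0,0],[0,0,0.6],2.5],[[0,0,0],[0,0,0.6],2.5]]'

```text
t: 6.12
eef_pos: [0.4769, -0.174, 0.038]
tool_rot: [-0.001, 0.695, 0.719, 0.001]
contact_force: [-4.3, 7.9, 22.9]
gripper_width: 0.365
```

A 23 N upward reaction with the bar near 0.04 and the tips 21 mm clear of the bench means it is on the stop. I release and withdraw.

Emit:
carry_out --moves '[[[0,0,0],[0,0,-0.2],6],[[0,0,0],[0,0,-0.2],6],[[0,0,0],[0,0,-0.2],6],[[0,0,0],[0,0,-5],6],[[0,0,0],[0,0,-11],6]]'

```text
t: 6.75
eef_pos: [0.4757, -0.1754, 0.1466]
tool_rot: [-0.001, 0.695, 0.719, -0.001]
contact_force: [1.7, 0.0, -0.3]
gripper_width: 0.703
```

Emit:
carry_out --moves '[[[0,0,0],[8,0,-6],6],[[0,0,0],[14,0,-6],6],[[0,0,0],[20,8,-6],6],[[0,0,0],[25,8,-6],6],[[0,0,0],[25,8,-6],6]]'

```text
t: 7.38
eef_pos: [0.5487, 0.0806, 0.2063]
tool_rot: [-0.0, 0.694, 0.72, 0.0]
contact_force: [0.8, 0.0, -0.4]
gripper_width: 0.708
```

```bash
python3 - <<'E'
from h import *
rel([])
L=[]
for n,u,v in(("scene",220,170),("top",375,180)):
    s=bot.read_camera(n)[:,:,::-1];h=40
    L.append(np.clip(1.5*cv2.resize(s[v-h:v+h,u-h:u+h],(400,400),interpolation=cv2.INTER_CUBIC),0,255).astype('uint8'))
    print(((proj(n,[[.4775,-.174,.044],[.4775,-.175,.06]])-[u-h,v-h])*5).round(0).tolist())
cv2.imwrite("pics/c7.png",np.hstack(L))
E
```

```text
t 7.38 pos [0.5487 0.0806 0.2063] turn [0.0, -0.0, 0.2]
[[226.0, 312.0], [222.0, 288.0]]
[[83.0, 236.0], [90.0, 229.0]]
```

View pics/c7.png

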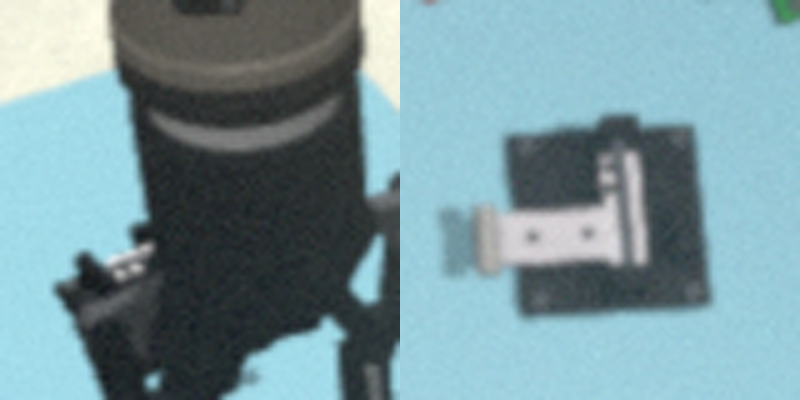

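From the top it now reads as a true L, with the arm pointing left and the foot up. The gripper blocks the scene view, so I clear it and check that the bracket is flat.

Emit:
carry_out --moves '[[[0,0,0],[30,-5,-8],6],[[0,0,0],[30,-5,-8],6],[[0,0,0],[30,-5,-8],6],[[0,0,0],[30,-5,-8],6],[[0,0,0],[30,-5,-8],6]]'

```text
t: 8.1
eef_pos: [0.4877, 0.3738, 0.2863]
tool_rot: [0.0, 0.695, 0.719, -0.0]
contact_force: [1.4, -0.4, 0.1]
gripper_width: 0.698
```

```bash
python3 - <<'E'
from h import *
rel([])
L=[]
for n,u,v in(("scene",220,180),("top",375,180)):
    im=bot.read_camera(n)[:,:,::-1];h=40;cv2.imwrite(f"pics/full7{n}.png",im)
    L.append(np.clip(1.5*cv2.resize(im[v-h:v+h,u-h:u+h],(400,400),interpolation=cv2.INTER_CUBIC),0,255).astype('uint8'))
    print(((proj(n,[[.4775,-.174,.046],[.4775,-.175,.06]])-[u-h,v-h])*5).round(0).tolist())
cv2.imwrite("pics/c8.png",np.hstack(L))
E
```

```text
t 8.1 pos [0.4877 0.3738 0.2863] turn [-0.0, 0.0, -0.1]
[[225.0, 259.0], [222.0, 238.0]]
[[84.0, 235.0], [90.0, 229.0]]
```

View pics/c8.png

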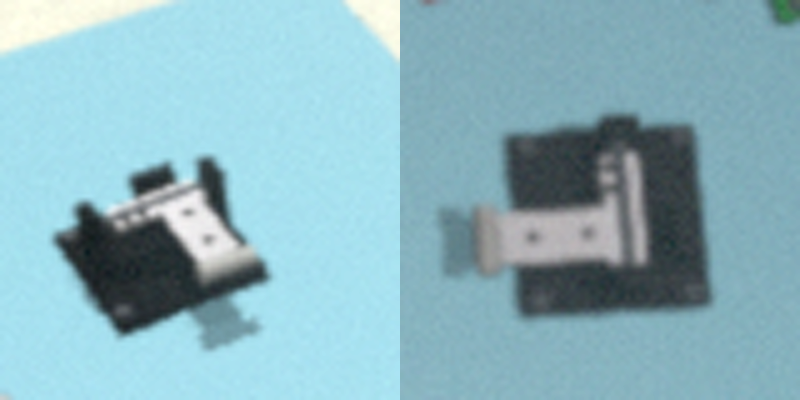

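The top crop shows a true L. In the scene crop the bar is at (229,266), against (225,259) predicted for flat and (222,238) for 14 mm higher, so it is flat. Nothing is touching, so I hand in.

```bash
python3 -c "
from station import bot
print(bot.hand_in())"
```

```text
the job is handed in; nothing more can be done
None
```

I found the mirrored bracket on the black jig at about (0.49, -0.24) m and folded it over its hinge until it lies flat on the other side. The job is handed in, with the clock at about 8 s of the 32 s allowed.

- **Fold:** I gripped the bar by its two ends and took it over the top. I then pressed it onto the stop, which pushed back with about 23 N, released it and moved the arm clear.
- **Last checks:** From above it now reads as a true L. The scene camera puts the bar at the height expected for flat.
- **Left alone:** I did not touch the other two black jigs, which already read as true Ls, or the red and green look-alikes. I did not measure the untouched jigs again at the end.
- **Disagreement:** Before the move, the two cameras put this bracket's bar at about 0.06 m rather than 0.04 m. Part of that was image offset; the other two jigs also read a few millimetres high. The wrist also felt about 21 N of downward pull partway round, so I lowered the rest of the arc by 3 mm.

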